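# Snug the press nut with the adjustable wrench

### The job

The brass hold-down nut of the citrus press has worked loose, and the adjustable wrench sits on it with its jaws too wide. Roll the wrench's upright thumb wheel clockwise until the jaws just fit the nut, then swing the handle to turn the nut clockwise (seen from above) by about an eighth of a turn, and let go. Leave the wrench on the nut and do not disturb the glass, the jigger or the plain spanner.

Things in the scene. Friction and masses are not known exactly. Their poses are not given: they have to be found in the camera images.
- wheel_grip (a point): Thumb wheel (worm) of the adjustable wrench: upright knurled dark steel cylinder, 34 mm diameter, 30 mm tall, on the wrench's neck, 68 mm from the nut's axis. The point is on its vertical axis, 12 mm below its top, 18 mm above its lower rim. 8 mm under that rim (thin stem) is the wrench's flat top, 46 mm above the trolley top; fingertips turning with the wheel must stay above it.
- worm (a joint): Rotation of the thumb wheel, rad, growing clockwise seen from above; 0: jaws 41 mm open. Both jaws close on the nut's centre, 7 mm in all per rad. They touch the 30 mm nut at 1.57, where the wheel stops, and count as fitting from 1.27 on (2 mm of play or less). Starts between 0.2 and 0.7. Stiff (0.2 N m), stays where it is left.
- nut_top (a point): Centre of the top of the brass hex nut, 30 mm across flats, 35 mm across corners, on the dark wooden foot of the citrus press. The top is 48 mm above the trolley top. Wrench and nut both turn about its vertical axis.
- nut (a joint): Rotation of the nut, rad, growing clockwise seen from above (tightening); 0 at the start, an eighth of a turn is 0.79. Steady drag 0.3 N m, plus 0.15 N m for the wrench; turns only when the jaws push it and stays where it is left. The wrench slips up to 8 degrees ahead of the nut while the jaws have play.
- handle_grip (a point): Middle of the wrench's steel handle, a level bar 22 mm wide, 16 mm thick, from 90 to 230 mm from the nut's axis; the point is mid-section, 160 mm from the nut's axis, 38 mm above the trolley top. x points along the handle away from the nut, z up. Only the trolley top is below it. The wrench is kept on the nut's stud and can only swing level about it.
- tumbler: Bystander: stemless smoky grey glass, 82 mm wide, 95 mm tall; origin at the centre of its underside.
- jigger: Bystander: steel hourglass jigger, 46 mm wide, 92 mm tall; origin at the centre of its underside.
- spanner: Bystander: plain steel spanner without thumb wheel, 170 mm long, lying flat and loose on the trolley; origin at its middle on the underside.

How it is judged:
On the way:
1. the jaws are rolled in until they fit the nut, which has not been turned yet (value of joint worm above 1.27 rad and value of joint nut below 0.2 rad), for 0.2 s.
At the end, for the whole second after the job is handed in: The jaws still fit the nut (wheel past 1.24 rad, about 2 mm of play or less), the nut stands 30 to 60 degrees clockwise of where it began and is at rest, and the glass, the jigger and the plain spanner are within 30 mm of where they stood (value of joint worm above 1.24 rad and value of joint nut between 0.52 and 1.05 rad and velocity of joint nut below 0.05 rad/s and distance of each of tumbler, jigger, spanner from where it was at the start of the episode below 0.03 m); the robot touches nothing.
It fails at once if the nut is forced round while the jaws do not fit (value of joint nut above 0.2 rad and value of joint worm below 1.2 rad).
It fails at once if the glass, the jigger or the plain spanner is tipped or moved by more than 30 mm (distance of any of tumbler, jigger, spanner from where it was at the start of the episode above 0.03 m or angle between any of tumbler, jigger's own z axis and vertical above 0.5 rad).
It also fails if it takes over 45 s, if anything falls off the work surface, if the arm or the gripper's body presses on something with over 40 N, if the wrist force passes 120 N, or if a joint passes its speed limit or range.

### The arm

A 7-joint arm with a two-finger parallel gripper is mounted at the origin on the work surface. World frame = base frame: x ahead of the robot, y to its left, z up, the work surface at z = 0. Lengths are in m, angles in rad, forces in N, time in s.
With the tool pointing down it reaches from about 0.425 to 0.925 m from the base axis. Payload 6.8 kg.
Tool frame: the origin (TCP) lies at the very end of the fingers, on their centre line; the grasp point (between the pads) lies 19 mm behind it (bot.grasp_offset is the distance from the TCP to the grasp point, in m); z points along the fingers, y is the direction in which the jaws open and shut (so a half turn about z gives the same grasp; the last joint's range is limited). The gripper opens to 85 mm and grips with 20 to 120 N. Pads are 22 mm wide; open, the fingers measure 114 mm over their backs; the gripper's body (76 mm by 85 mm) begins 54 mm behind the grasp point. The pads swing forward as they close: fully open they stand 13 mm farther back than shut.
Start: joints at [1.093, 0.477, 0.022, 1.555, -0.011, 1.109, -0.083], TCP at [0.244, -0.629, 0.202] pointing down, gripper open.
Joint ranges: [-2.96, 2.96], [-0.34, 2.1], [-1.41, 1.46], [0.24, 2.44], [-1.37, 4.51], [0.17, 1.92], [-2.96, 2.96]. Speed limits (rad/s): [2.39, 2.39, 3.14, 3.14, 3.14, 3.14, 3.14].

### API

Orientations are given as a unit quaternion [w, x, y, z].
In Python, from station import monitor, cams, bot, finder gives the robot as it stands.
- The arm moves only by the tool jog_arm, never from a script. Its argument "plan" is a list of rows, each an object of numbers: "x", "y", "z": the shift along the tool's x, y, z as a fraction of full scale; "wx", "wy", "wz": the turn, a rotation vector about the tool's x, y, z as a fraction of full scale. A call has 1 to 12 rows; each row is the pose to reach, as a shift and turn from the pose measured when the call began, along the tool's axes at that moment, turning the shorter way round; what a row does not reach only later rows make up. Full scale, the value 1, is 20 cm for a shift and 180 degrees for a turn. A row lasts 1/12 s, in which the tool goes at most 41.7 mm and 7.16 degrees, less where a joint would pass 70% of its speed; a pose out of reach is approached as far as the arm can. A call with a number of a shift or a turn outside -1 to 1 is refused whole. A call with a gripper value outside its range is refused whole. "hand" is the opening, from -1 (shut) to 1 (fully open), set as the call begins (left out, the last holds). The fingers move at their own pace and stop on an object; "grip_force" is the grip in N (left out, the last holds). Time passes only in rows, so rows that repeat a pose let the fingers close. It gives the time, the measured TCP pose, the force and the opening at its end, in the units of the state.
- monitor.get_obs(): the state, without advancing time (a new reading comes with each control period).
- cams.read_camera(name): name is "side" or "top" or "wrist"; returns the picture (480x640x3 uint8, red, green, blue); there is no depth.
- cams.get_calibration(name): a dict with "fx", "fy", "cx", "cy" (pixels), "distortion" ([k1, k2, p1, p2, k3] as OpenCV has them; the pictures are not rectified), "extrinsics" (4x4, takes a point from world to camera coordinates). Camera axes: x right, y down, z forward; pixel columns grow to the right and rows downward; lengths in m; the calibration is good to about 2 mm. A picture is of the moment at which its call begins: read the wrist's pose just before it. get_calibration takes no time and is no camera call; for the wrist camera it gives the pose at the moment of the call.
- bot.hand_in(): hands the job in, once; it reports no verdict.
Trained networks look in the newest picture that a camera, given by its name, has taken for a name from the list of things; names that differ only in an ending like _2 or _b are one class to them, and where a whole thing is asked for, a point or a joint stands for the part that bears it (a point fixed in the world has none). Each returns a list of dicts, best first, with "confidence" (0 to 1); they miss things now and then, are a little off and sometimes report something else, mostly with a low value. They report only what shows in the picture. A call takes as long as a camera call.
- finder.find_in(camera, target): "bbox" ([left, top, width, height] in pixels, round what is visible of it).
- finder.place_of(camera, target): "location" ([column, row] in pixels: a listed point, or the origin of a listed thing).
The state is a dict: "t": time; "q": joint angles; "joint_vel": joint speeds; "joint_torque": joint torques, N m; "eef_pos": TCP position; "tool_rot": TCP orientation; "contact_force": force on the tool from outside, world axes, zero at the start; "torque": the same for the moment, N m; "gripper_width": opening from 0.0 (shut) to 1.0 (fully open).
Only numpy, scipy, OpenCV 4.12 (cv2) and the standard library are available. Lean on these libraries where they do the work, as an engineer would, in place of code of your own. Each camera call takes 0.05 s, during which the arm holds its last target. There are 200 camera calls.

## Working session

There is one attempt and no reset: what is moved stays moved. The work goes in short steps, Python scripts to look and compute and a tool call to move; the robot and the scene stay as the last step left them, time stands still between calls to the robot, and variables do not carry over. Pictures are saved under pics/ and viewed, about 8 in all and at most 12, crops included, and the job is handed in when it is done.

Besides the shell and the picture viewer there is one more tool, called after "Emit:" as name(argument=value, ...) on one line, values as JSON. jog_arm: Moves the arm, as the interface text tells. Shift numbers are shares of 20 cm and turn numbers shares of 180 degrees, none past 1 either way. Its arguments: {"type":"object","properties":{"plan":{"type":"array","items":{"type":"object","properties":{"x":{"type":"number","minimum":-1,"maximum":1},"y":{"type":"number","minimum":-1,"maximum":1},"z":{"type":"number","minimum":-1,"maximum":1},"wx":{"type":"number","minimum":-1,"maximum":1},"wy":{"type":"number","minimum":-1,"maximum":1},"wz":{"type":"number","minimum":-1,"maximum":1}}}},"hand":{"type":"number"},"grip_force":{"type":"number"}},"required":["plan"]}

```bash
mkdir -p pics
cat > h.py <<'E'
import numpy as np, cv2
from station import monitor, cams, bot, finder
def snap(n,f=None):
    im=cams.read_camera(n)
    if f: cv2.imwrite('pics/'+f,im[:,:,::-1])
    return im
def K(n):
    c=cams.get_calibration(n); return np.array([[c['fx'],0,c['cx']],[0,c['fy'],c['cy']],[0,0,1.]]),np.array(c['distortion']),np.array(c['extrinsics'])
def ray(n,px):
    k,d,E=K(n); u=cv2.undistortPoints(np.array([[px]],float),k,d)[0,0]
    R=E[:3,:3]; return -R.T@E[:3,3], R.T@np.array([u[0],u[1],1])
def onz(n,px,z):
    o,v=ray(n,px); return o+v*(z-o[2])/v[2]
def proj(n,P):
    k,d,E=K(n); return cv2.projectPoints(np.atleast_2d(P).astype(float),cv2.Rodrigues(E[:3,:3])[0],E[:3,3],k,d)[0][:,0]
E
python3 - <<'E'
from h import *
s=monitor.get_obs();print({k:np.round(v,3) for k,v in s.items()},bot.grasp_offset)
Z=dict(wheel_grip=None,nut_top=None,handle_grip=None,tumbler=0,jigger=0,spanner=0)
for n in('top','side','wrist'):
    snap(n,n+'0.png')
    print(n,np.round(-K(n)[2][:3,:3].T@K(n)[2][:3,3],3))
    for t in Z:
        print(n,t,[(np.round(r['location']),round(r['confidence'],2)) for r in finder.place_of(n,t)[:3]])
print(monitor.get_obs()['t'])
E
```

```text
{'t': np.float64(0.0), 'q': array([ 1.093,  0.478,  0.022,  1.556, -0.012,  1.109, -0.083]), 'joint_vel': array([-0.001,  0.001,  0.   ,  0.   ,  0.001,  0.001, -0.   ]), 'joint_torque': array([-0.0000e+00, -5.9645e+01,  1.6080e+00, -2.8120e+01,  1.3000e-02,
        9.0000e-03,  0.0000e+00]), 'eef_pos': array([ 0.244, -0.629,  0.201]), 'tool_rot': array([-0.001,  0.983,  0.184, -0.   ]), 'contact_force': array([-0.043,  0.151, -0.109]), 'torque': array([ 0.017, -0.037,  0.   ]), 'gripper_width': np.float64(0.998)} 0.0187
top [0.38  0.077 1.051]
top wheel_grip [(array([337., 239.]), 0.55)]
top nut_top [(array([375., 226.]), 0.72)]
top handle_grip [(array([295., 253.]), 0.7)]
top tumbler [(array([181., 255.]), 0.69), (array([511., 299.]), 0.58)]
top jigger [(array([180., 168.]), 0.67)]
top spanner [(array([506., 298.]), 0.82)]
side [ 0.46  -0.612  0.923]
side wheel_grip [(array([320., 258.]), 0.51)]
side nut_top [(array([332., 285.]), 0.52)]
side handle_grip [(array([305., 235.]), 0.94)]
side tumbler [(array([296., 177.]), 0.87)]
side jigger [(array([359., 172.]), 0.69)]
side spanner [(array([280., 422.]), 0.66)]
wrist [ 0.321 -0.599  0.375]
wrist wheel_grip []
wrist nut_top []
wrist handle_grip []
wrist tumbler []
wrist jigger []
wrist spanner []
1.05
```

Run:
```python
from h import *
P={'wheel':((337,239),(320,258)),'nut':((375,226),(332,285)),'handle':((295,253),(305,235)),'tumbler':((181,255),(296,177)),'jigger':((180,168),(359,172)),'spanner':((506,298),(280,422))}
zz=dict(wheel=.072,nut=.048,handle=.038,tumbler=0,jigger=0,spanner=0)
for k,(a,b) in P.items():
    o,v=ray('top',a);p,w=ray('side',b)
    s=np.linalg.lstsq(np.c_[v,-w],p-o,rcond=None)[0]
    print(k,np.round((o+v*s[0]),3),np.round((p+w*s[1]),3),'onz',np.round(onz('top',a,zz[k]),3),np.round(onz('side',b,zz[k]),3))
a=cv2.imread('pics/top0.png');b=cv2.imread('pics/side0.png')
cv2.imwrite('pics/ts.png',np.vstack([a[100:400,60:620],b[120:460,60:620]])[:600])
```

```text
wheel [0.529 0.027 0.049] [0.533 0.027 0.05 ] onz [0.525 0.028 0.072] [0.531 0.011 0.072]
nut [ 0.554 -0.046  0.046] [ 0.55  -0.046  0.046] onz [ 0.554 -0.045  0.048] [ 0.55  -0.048  0.048]
handle [0.503 0.105 0.04 ] [0.506 0.106 0.04 ] onz [0.503 0.106 0.038] [0.506 0.108 0.038]
tumbler [0.501 0.324 0.022] [0.504 0.325 0.022] onz [0.504 0.33  0.   ] [0.505 0.348 0.   ]
jigger [0.677 0.337 0.006] [0.679 0.337 0.007] onz [0.679 0.339 0.   ] [0.681 0.344 0.   ]
spanner [ 0.42  -0.308 -0.001] [ 0.414 -0.309 -0.001] onz [ 0.419 -0.308  0.   ] [ 0.414 -0.309  0.   ]
```

View pics/ts.png

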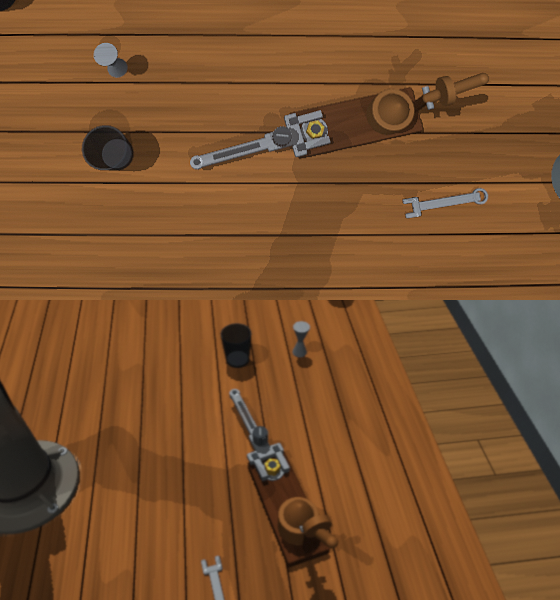

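Top view: the handle tip is at (255,262), the wheel at (340,237) and the nut at (376,229). The detections agree with the picture. The handle points about 107° in azimuth, and its clockwise side is free. I'm moving in now.

Emit:
jog_arm(plan=[{"x": 0.42,"y": -0.42,"z": -0.25},{"x": 0.83,"y": -0.83,"z": -0.25},{"x": 0.83,"y": -0.83,"z": -0.25},{"x": 0.83,"y": -0.83,"z": -0.25},{"x": 0.83,"y": -0.83,"z": -0.25},{"x": 0.83,"y": -0.83,"z": -0.25},{"x": 0.83,"y": -0.83,"z": -0.25},{"x": 0.83,"y": -0.83,"z": -0.25},{"x": 0.83,"y": -0.83,"z": -0.25},{"x": 0.83,"y": -0.83,"z": -0.25}])

```text
invalid input at $.plan[0]: expected keys x, y, z, wx, wy, wz
```

Emit:
jog_arm(plan=[{"x": 0.42,"y": -0.42},{"x": 0.83,"y": -0.83},{"x": 0.83,"y": -0.83},{"x": 0.83,"y": -0.83},{"x": 0.83,"y": -0.83},{"x": 0.83,"y": -0.83},{"x": 0.83,"y": -0.83},{"x": 0.83,"y": -0.83},{"x": 0.83,"y": -0.83},{"x": 0.83,"y": -0.83}])

```text
invalid input at $.plan[0]: expected keys x, y, z, wx, wy, wz
```

```bash
cat >> h.py <<'E'
from scipy.spatial.transform import Rotation as Ro
def pose():
    s=monitor.get_obs(); q=s['tool_rot']; return s, np.array(s['eef_pos']), Ro.from_quat([q[1],q[2],q[3],q[0]])
def go(P,az):
    "fractions to reach TCP P, pointing down, tool x at azimuth az deg"
    s,p,R=pose(); a=np.radians(az); x=np.array([np.cos(a),np.sin(a),0]);z=np.array([0,0,-1.])
    T=Ro.from_matrix(np.c_[x,np.cross(z,x),z])
    print('t',round(s['t'],2),'tcp',np.round(p,4),'az',np.round(np.degrees(np.arctan2(*R.as_matrix()[1::-1,0])),2),'q',np.round(s['q'],2),'w',round(s['gripper_width'],3),'F',np.round(s['contact_force'],1),'M',np.round(s['torque'],2))
    print('shift',np.round(R.inv().apply(np.array(P)-p)/.2,4),'turn',np.round((R.inv()*T).as_rotvec()/np.pi,4))
E
python3 -c "
from h import *
go([.53,.019,.2],107)"
```

```text
t 1.05 tcp [ 0.244  -0.6294  0.2018] az 21.19 q [ 1.09  0.48  0.02  1.56 -0.01  1.11 -0.08] w 0.998 F [-0.6 -0.3 -0.6] M [-0.06  0.01 -0.06]
shift [ 2.5052 -2.506   0.009 ] turn [ 0.      0.     -0.4767]
```

Emit:
jog_arm(plan=[{"x": 0.42,"y": -0.42,"z": -0.25,"wx": 0,"wy": 0,"wz": 0},{"x": 0.83,"y": -0.83,"z": -0.25,"wx": 0,"wy": 0,"wz": 0},{"x": 0.83,"y": -0.83,"z": -0.25,"wx": 0,"wy": 0,"wz": 0},{"x": 0.83,"y": -0.83,"z": -0.25,"wx": 0,"wy": 0,"wz": 0},{"x": 0.83,"y": -0.83,"z": -0.25,"wx": 0,"wy": 0,"wz": 0},{"x": 0.83,"y": -0.83,"z": -0.25,"wx": 0,"wy": 0,"wz": 0},{"x": 0.83,"y": -0.83,"z": -0.25,"wx": 0,"wy": 0,"wz": 0},{"x": 0.83,"y": -0.83,"z": -0.25,"wx": 0,"wy": 0,"wz": 0}])

```text
t: 1.72
eef_pos: [0.3402, -0.4131, 0.2527]
tool_rot: [0.001, 0.983, 0.186, 0.001]
contact_force: [0.1, -0.9, -0.4]
gripper_width: 0.999
```

Emit:
jog_arm(plan=[{"x": 0.42,"y": -0.42,"z": 0,"wx": 0,"wy": 0,"wz": 0},{"x": 0.83,"y": -0.83,"z": 0,"wx": 0,"wy": 0,"wz": 0},{"x": 0.83,"y": -0.83,"z": 0,"wx": 0,"wy": 0,"wz": 0},{"x": 0.83,"y": -0.83,"z": 0,"wx": 0,"wy": 0,"wz": 0},{"x": 0.83,"y": -0.83,"z": 0,"wx": 0,"wy": 0,"wz": 0},{"x": 0.83,"y": -0.83,"z": 0,"wx": 0,"wy": 0,"wz": 0},{"x": 0.83,"y": -0.83,"z": 0,"wx": 0,"wy": 0,"wz": 0},{"x": 0.83,"y": -0.83,"z": 0,"wx": 0,"wy": 0,"wz": 0}])

```text
t: 2.38
eef_pos: [0.4345, -0.198, 0.2525]
tool_rot: [0.001, 0.982, 0.187, 0.0]
contact_force: [-1.1, -1.2, 0.1]
gripper_width: 0.999
```

```bash
python3 -c "
from h import *
go([.53,.019,.2],107)"
```

```text
t 2.38 tcp [ 0.4345 -0.198   0.2525] az 21.53 q [ 0.54  0.11 -0.26  1.94  0.03  1.1  -0.93] w 0.999 F [-1.1 -1.2  0.1] M [-0.02 -0.02 -0.03]
shift [ 0.8421 -0.8345  0.2616] turn [ 6.000e-04  2.000e-04 -4.748e-01]
```

Emit:
jog_arm(plan=[{"x": 0.2,"y": -0.2,"z": 0,"wx": 0,"wy": 0,"wz": -0.04},{"x": 0.4,"y": -0.4,"z": 0.1,"wx": 0,"wy": 0,"wz": -0.08},{"x": 0.6,"y": -0.6,"z": 0.2,"wx": 0,"wy": 0,"wz": -0.12},{"x": 0.84,"y": -0.83,"z": 0.26,"wx": 0,"wy": 0,"wz": -0.475},{"x": 0.84,"y": -0.83,"z": 0.26,"wx": 0,"wy": 0,"wz": -0.475},{"x": 0.84,"y": -0.83,"z": 0.26,"wx": 0,"wy": 0,"wz": -0.475},{"x": 0.84,"y": -0.83,"z": 0.26,"wx": 0,"wy": 0,"wz": -0.475},{"x": 0.84,"y": -0.83,"z": 0.26,"wx": 0,"wy": 0,"wz": -0.475},{"x": 0.84,"y": -0.83,"z": 0.26,"wx": 0,"wy": 0,"wz": -0.475},{"x": 0.84,"y": -0.83,"z": 0.26,"wx": 0,"wy": 0,"wz": -0.475},{"x": 0.84,"y": -0.83,"z": 0.26,"wx": 0,"wy": 0,"wz": -0.475},{"x": 0.84,"y": -0.83,"z": 0.26,"wx": 0,"wy": 0,"wz": -0.475}])

```text
t: 3.38
eef_pos: [0.5304, 0.0145, 0.1997]
tool_rot: [0.001, 0.594, 0.804, -0.001]
contact_force: [0.3, 0.1, -0.1]
gripper_width: 0.999
```

Emit:
jog_arm(plan=[{"x": 0,"y": 0,"z": 0,"wx": 0,"wy": 0,"wz": -0.04},{"x": 0,"y": 0,"z": 0,"wx": 0,"wy": 0,"wz": -0.06},{"x": 0,"y": 0,"z": 0,"wx": 0,"wy": 0,"wz": -0.06},{"x": 0,"y": 0,"z": 0,"wx": 0,"wy": 0,"wz": -0.06}])

```text
t: 3.72
eef_pos: [0.5306, 0.0119, 0.1993]
tool_rot: [0.001, 0.518, 0.855, -0.001]
contact_force: [0.6, -0.1, 0.4]
gripper_width: 0.998
```

Run:
```python
from h import *
go([.53,.019,.2],107)
snap('wrist','w1.png')
zz=dict(wheel_grip=.072,nut_top=.048,handle_grip=.038)
for t in zz:
    for r in finder.place_of('wrist',t)[:2]: print(t,np.round(r['location']),round(r['confidence'],2),np.round(onz('wrist',r['location'],zz[t]),4))
```

```text
t 3.72 tcp [0.5306 0.0119 0.1993] az 117.57 q [ 0.4   0.31 -0.65  1.87  0.22  1.04  0.14] w 0.998 F [ 0.6 -0.1  0.4] M [ 0.03  0.02 -0.04]
shift [ 0.0328  0.0135 -0.0037] turn [-0.0004  0.0007  0.0587]
wheel_grip [326. 213.] 0.56 [0.5302 0.0206 0.072 ]
nut_top [314. 268.] 0.6 [ 0.55   -0.0393  0.048 ]
handle_grip [350. 101.] 0.92 [0.5062 0.1114 0.038 ]
```

View pics/w1.png

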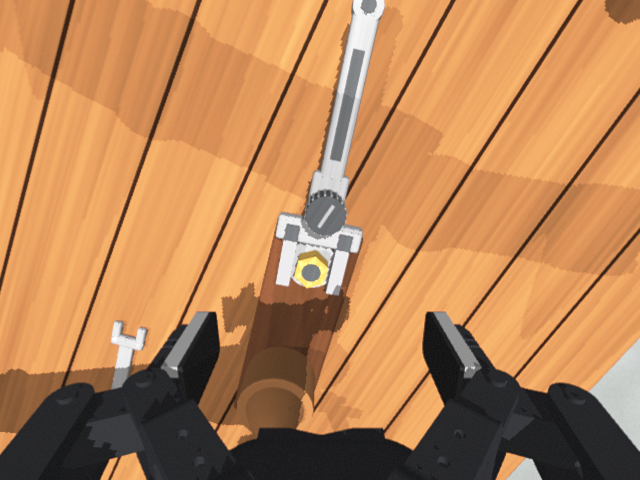

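Wrist view: the wheel top is at (324,216) with a slot across it, the nut is at (313,270), and the jaws are clearly open. The position agrees within a few mm, so I'm descending over the wheel.

Emit:
jog_arm(plan=[{"x": 0.04,"y": 0.024,"z": 0.15,"wx": 0,"wy": 0,"wz": 0},{"x": 0.04,"y": 0.024,"z": 0.3,"wx": 0,"wy": 0,"wz": 0},{"x": 0.04,"y": 0.024,"z": 0.45,"wx": 0,"wy": 0,"wz": 0},{"x": 0.04,"y": 0.024,"z": 0.58,"wx": 0,"wy": 0,"wz": 0},{"x": 0.04,"y": 0.024,"z": 0.68,"wx": 0,"wy": 0,"wz": 0},{"x": 0.04,"y": 0.024,"z": 0.72,"wx": 0,"wy": 0,"wz": 0},{"x": 0.04,"y": 0.024,"z": 0.72,"wx": 0,"wy": 0,"wz": 0},{"x": 0.04,"y": 0.024,"z": 0.72,"wx": 0,"wy": 0,"wz": 0}])

```text
t: 4.58
eef_pos: [0.5315, 0.0231, 0.0562]
tool_rot: [0.001, 0.517, 0.856, -0.001]
contact_force: [-0.6, -0.8, 0.5]
gripper_width: 1.001
```

Run:
```python
from h import *
go([.531,.0215,.055],117.57)
snap('wrist','w2.png'); snap('top','t2.png')
for n in('wrist','top'):
  for r in finder.place_of(n,'wheel_grip')[:2]: print(n,np.round(r['location']),round(r['confidence'],2),np.round(onz(n,r['location'],.072),4))
```

```text
t 4.58 tcp [0.5315 0.0231 0.0562] az 117.79 q [ 0.3   0.5  -0.58  1.99  0.39  0.76 -0.03] w 1.001 F [-0.6 -0.8  0.5] M [0.01 0.03 0.01]
shift [-0.0059 -0.0059  0.0059] turn [-0.0001  0.0007  0.0012]
wrist [316. 305.] 0.57 [0.531  0.0186 0.072 ]
```

View pics/w2.png

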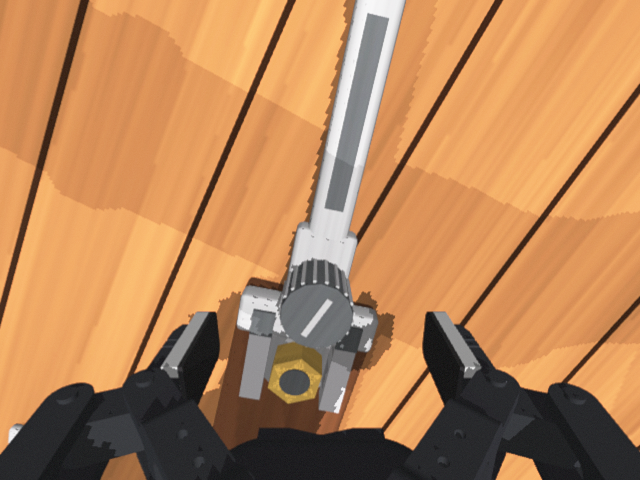

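Run:
```python
from h import *
w=onz('wrist',(316,313),.084);n=onz('wrist',(294,381),.048);d=n-w
print(w,n,np.hypot(*d[:2]),np.degrees(np.arctan2(-d[1],-d[0])))
print(proj('wrist',pose()[1]))
go([w[0],w[1],.055],117.57)
```

```text
[0.53005182 0.02075209 0.084     ] [ 0.54950371 -0.04687748  0.048     ] 0.0703714048830636 106.04651407578334
[[322.08291342 285.24664522]]
t 4.78 tcp [0.5322 0.023  0.057 ] az 117.78 q [ 0.3   0.5  -0.58  1.99  0.39  0.76 -0.03] w 0.999 F [-0.3 -0.2 -0.5] M [ 0.01  0.02 -0.02]
shift [-0.0047 -0.0146  0.0102] turn [0.0005 0.0011 0.0011]
```

Wheel axis measured at (0.530, 0.021) and nut at (0.5495, -0.047). Their 70 mm spacing matches the given 68 mm. I'm centring on the wheel and closing gently.

Emit:
jog_arm(plan=[{"x": -0.005,"y": -0.014,"z": 0.007,"wx": 0,"wy": 0,"wz": 0},{"x": -0.005,"y": -0.014,"z": 0.007,"wx": 0,"wy": 0,"wz": 0},{"x": -0.005,"y": -0.014,"z": 0.007,"wx": 0,"wy": 0,"wz": 0}])

```text
t: 5.03
eef_pos: [0.5303, 0.0204, 0.0561]
tool_rot: [0.002, 0.517, 0.856, -0.0]
contact_force: [-0.7, -0.5, 0.3]
gripper_width: 0.999
```

Emit:
jog_arm(plan=[{"x": 0,"y": 0,"z": 0,"wx": 0,"wy": 0,"wz": 0},{"x": 0,"y": 0,"z": 0,"wx": 0,"wy": 0,"wz": 0},{"x": 0,"y": 0,"z": 0,"wx": 0,"wy": 0,"wz": 0},{"x": 0,"y": 0,"z": 0,"wx": 0,"wy": 0,"wz": 0},{"x": 0,"y": 0,"z": 0,"wx": 0,"wy": 0,"wz": 0},{"x": 0,"y": 0,"z": 0,"wx": 0,"wy": 0,"wz": 0},{"x": 0,"y": 0,"z": 0,"wx": 0,"wy": 0,"wz": 0},{"x": 0,"y": 0,"z": 0,"wx": 0,"wy": 0,"wz": 0}], hand=-1, grip_force=35)

```text
t: 5.7
eef_pos: [0.5303, 0.0204, 0.056]
tool_rot: [0.002, 0.517, 0.856, -0.0]
contact_force: [0.2, 0.6, 0.4]
gripper_width: 0.001
```

```bash
python3 -c "
from h import *
go([.53,.0208,.055],117.57)"
```

```text
t 5.7 tcp [0.5303 0.0204 0.056 ] az 117.75 q [ 0.3   0.5  -0.58  1.99  0.39  0.76 -0.02] w 0.001 F [0.2 0.6 0.4] M [-0.05 -0.01  0.03]
shift [ 0.0022 -0.0003  0.005 ] turn [0.0006 0.0013 0.001 ]
```

Run:
```python
from h import *
a=snap('wrist');b=snap('top');c=snap('side')
z=lambda im,r,c0:cv2.resize(im[r:r+150,c0:c0+200],(400,300),interpolation=cv2.INTER_CUBIC)
o=np.vstack([cv2.resize(a,(400,300)),z(c,200,220)]);o2=np.vstack([z(b,160,240),z(c,200,220)])
cv2.imwrite('pics/c3.png',np.hstack([o,o2])[:,:,::-1])
```

```text
(no output)
```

View pics/c3.png

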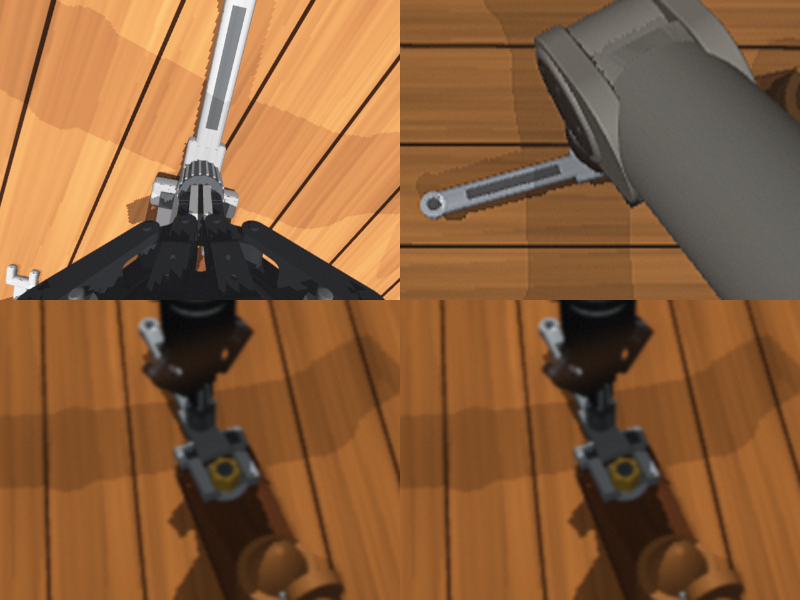

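Run:
```python
from h import *
a=snap('wrist');c=snap('side')
z=lambda im,r,c0,h,w:cv2.resize(im[r:r+h,c0:c0+w],(400,600),interpolation=cv2.INTER_CUBIC)
cv2.imwrite('pics/c4.png',np.hstack([z(a,220,220,240,160),z(c,200,270,120,80)])[:,:,::-1])
s,p,R=pose()
print(p,proj('wrist',p),proj('side',p), proj('side',[[.53,.0208,.084],[.53,.0208,.054],[.5495,-.047,.048]]),proj('wrist',[[.53,.0208,.084],[.53,.0208,.054]]))
```

```text
[0.53026546 0.02042959 0.05604661] [[322.05296917 285.22049346]] [[319.32436821 258.72122198]] [[319.07638544 251.09014858]
 [319.19532334 259.13966788]
 [331.8733871  284.77395711]] [[322.20529055 311.42128409]
 [321.91970809 282.76701918]]
```

View pics/c4.png

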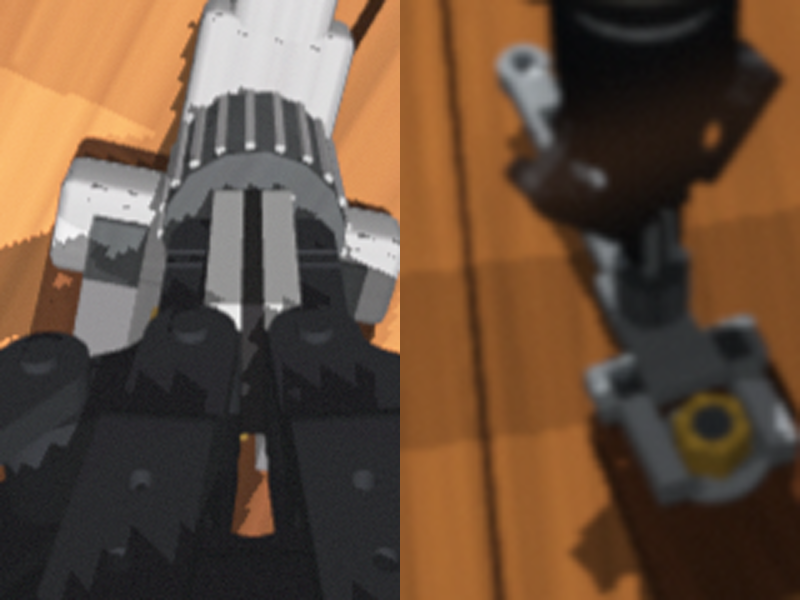

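Run:
```python
from h import *
s,p,R=pose()
for x in(.011,0,-.011):
  for y in(-.0425,0,.0425):
    print(x,y,[(z,np.round(proj('wrist',p+R.apply([x,y,z]))[0])) for z in(0,-.013,-.03,-.045)])
print(np.round(R.inv().apply(-K('wrist')[2][:3,:3].T@K('wrist')[2][:3,3]-p),4),np.round(R.inv().as_matrix()@K('wrist')[2][:3,:3].T,3))
for n in('top','side'):
  for t in('wheel_grip','nut_top','handle_grip'):print(n,t,[np.round(r['location']) for r in finder.place_of(n,t)])
```

```text
0.011 -0.0425 [(0, array([241., 266.])), (-0.013, array([235., 276.])), (-0.03, array([226., 292.])), (-0.045, array([217., 309.]))]
0.011 0 [(0, array([322., 266.])), (-0.013, array([322., 276.])), (-0.03, array([322., 292.])), (-0.045, array([322., 310.]))]
0.011 0.0425 [(0, array([404., 266.])), (-0.013, array([409., 277.])), (-0.03, array([418., 293.])), (-0.045, array([428., 310.]))]
0 -0.0425 [(0, array([242., 285.])), (-0.013, array([237., 297.])), (-0.03, array([228., 314.])), (-0.045, array([219., 333.]))]
0 0 [(0, array([322., 285.])), (-0.013, array([322., 297.])), (-0.03, array([322., 314.])), (-0.045, array([322., 333.]))]
0 0.0425 [(0, array([402., 285.])), (-0.013, array([408., 297.])), (-0.03, array([416., 314.])), (-0.045, array([425., 333.]))]
-0.011 -0.0425 [(0, array([243., 304.])), (-0.013, array([238., 316.])), (-0.03, array([230., 335.])), (-0.045, array([222., 356.]))]
-0.011 0 [(0, array([322., 304.])), (-0.013, array([322., 316.])), (-0.03, array([322., 335.])), (-0.045, array([322., 356.]))]
-0.011 0.0425 [(0, array([401., 304.])), (-0.013, array([406., 316.])), (-0.03, array([414., 335.])), (-0.045, array([423., 356.]))]
[ 0.0838 -0.0006 -0.1729] [[ 0.    -0.947 -0.323]
 [ 1.     0.    -0.001]
 [ 0.001 -0.323  0.947]]
top wheel_grip []
top nut_top []
top handle_grip [array([295., 254.])]
side wheel_grip [array([320., 256.])]
side nut_top [array([332., 285.])]
side handle_grip [array([305., 238.])]
```

Instead of gripping, the shut fingers are floating above the wheel. In the wrist view their tips sit about 33 mm behind the reported TCP, both open and shut. I'll check that by touching the wheel's top (known z = 0.084) gently with the closed fingers.

Emit:
jog_arm(plan=[{"x": 0,"y": 0,"z": 0.01,"wx": 0,"wy": 0,"wz": 0},{"x": 0,"y": 0,"z": 0.015,"wx": 0,"wy": 0,"wz": 0},{"x": 0,"y": 0,"z": 0.015,"wx": 0,"wy": 0,"wz": 0}])

```text
t: 6.5
eef_pos: [0.5318, 0.0209, 0.0545]
tool_rot: [0.003, 0.517, 0.856, 0.001]
contact_force: [-1.7, -0.0, 12.5]
gripper_width: 0.002
```

Emit:
jog_arm(plan=[{"x": 0,"y": 0,"z": 0.01,"wx": 0,"wy": 0,"wz": 0},{"x": 0,"y": 0,"z": 0.01,"wx": 0,"wy": 0,"wz": 0},{"x": 0,"y": 0,"z": 0.01,"wx": 0,"wy": 0,"wz": 0}])

```text
t: 6.75
eef_pos: [0.5339, 0.0214, 0.0544]
tool_rot: [0.005, 0.517, 0.856, 0.002]
contact_force: [-1.9, 0.0, 15.1]
gripper_width: 0.003
```

Emit:
jog_arm(plan=[{"x": 0,"y": 0,"z": 0.01,"wx": 0,"wy": 0,"wz": 0},{"x": 0,"y": 0,"z": 0.01,"wx": 0,"wy": 0,"wz": 0},{"x": 0,"y": 0,"z": 0.01,"wx": 0,"wy": 0,"wz": 0}])

```text
t: 7.0
eef_pos: [0.536, 0.0218, 0.0545]
tool_rot: [0.007, 0.517, 0.856, 0.003]
contact_force: [-1.3, 0.3, 15.1]
gripper_width: 0.004
```

Contact came at a reported z of 0.055, so the tips really end about 29 mm short of the reported TCP. I'll correct for that: lift, open, then descend to a reported z of about 0.025.

Emit:
jog_arm(plan=[{"x": 0,"y": 0,"z": -0.1,"wx": 0,"wy": 0,"wz": 0},{"x": 0,"y": 0,"z": -0.2,"wx": 0,"wy": 0,"wz": 0},{"x": 0,"y": 0,"z": -0.2,"wx": 0,"wy": 0,"wz": 0}])

```text
t: 7.25
eef_pos: [0.5378, 0.0226, 0.0977]
tool_rot: [0.009, 0.517, 0.856, 0.004]
contact_force: [0.2, 0.2, -0.0]
gripper_width: -0.002
```

Emit:
jog_arm(plan=[{"x": 0,"y": 0,"z": 0,"wx": 0,"wy": 0,"wz": 0},{"x": 0,"y": 0,"z": 0,"wx": 0,"wy": 0,"wz": 0},{"x": 0,"y": 0,"z": 0,"wx": 0,"wy": 0,"wz": 0},{"x": 0,"y": 0,"z": 0,"wx": 0,"wy": 0,"wz": 0},{"x": 0,"y": 0,"z": 0,"wx": 0,"wy": 0,"wz": 0},{"x": 0,"y": 0,"z": 0,"wx": 0,"wy": 0,"wz": 0}], hand=1)

```text
t: 7.75
eef_pos: [0.5374, 0.0226, 0.0971]
tool_rot: [0.009, 0.517, 0.856, 0.004]
contact_force: [-0.7, 0.3, 0.7]
gripper_width: 0.847
```

```bash
python3 -c "
from h import *
snap('wrist','w5.png')
print([(np.round(onz('wrist',r['location'],.072),4),r['confidence']) for r in finder.place_of('wrist','wheel_grip')])
go([.53,.0208,.025],117.6)"
```

```text
[(array([0.5336, 0.0206, 0.072 ]), 0.87)]
t 7.85 tcp [0.5376 0.0226 0.0974] az 117.74 q [ 0.33  0.44 -0.61  1.96  0.35  0.82  0.01] w 0.993 F [-0.3 -0.3  0.1] M [-0.02  0.04 -0.07]
shift [ 0.0137 -0.0439  0.3611] turn [0.0051 0.0035 0.0008]
```

Emit:
jog_arm(plan=[{"x": 0.006,"y": -0.031,"z": 0.05,"wx": 0.005,"wy": 0.0035,"wz": 0},{"x": 0.006,"y": -0.031,"z": 0.13,"wx": 0.005,"wy": 0.0035,"wz": 0},{"x": 0.006,"y": -0.031,"z": 0.21,"wx": 0.005,"wy": 0.0035,"wz": 0},{"x": 0.006,"y": -0.031,"z": 0.28,"wx": 0.005,"wy": 0.0035,"wz": 0},{"x": 0.006,"y": -0.031,"z": 0.33,"wx": 0.005,"wy": 0.0035,"wz": 0},{"x": 0.006,"y": -0.031,"z": 0.36,"wx": 0.005,"wy": 0.0035,"wz": 0},{"x": 0.006,"y": -0.031,"z": 0.36,"wx": 0.005,"wy": 0.0035,"wz": 0},{"x": 0.006,"y": -0.031,"z": 0.36,"wx": 0.005,"wy": 0.0035,"wz": 0}])

```text
t: 8.52
eef_pos: [0.5329, 0.0208, 0.0252]
tool_rot: [-0.0, 0.517, 0.856, 0.0]
contact_force: [-0.5, -0.1, 0.7]
gripper_width: 0.998
```

Emit:
jog_arm(plan=[{"x": 0,"y": 0,"z": 0,"wx": 0,"wy": 0,"wz": 0},{"x": 0,"y": 0,"z": 0,"wx": 0,"wy": 0,"wz": 0},{"x": 0,"y": 0,"z": 0,"wx": 0,"wy": 0,"wz": 0},{"x": 0,"y": 0,"z": 0,"wx": 0,"wy": 0,"wz": 0},{"x": 0,"y": 0,"z": 0,"wx": 0,"wy": 0,"wz": 0},{"x": 0,"y": 0,"z": 0,"wx": 0,"wy": 0,"wz": 0},{"x": 0,"y": 0,"z": 0,"wx": 0,"wy": 0,"wz": 0}], hand=-1, grip_force=35)

```text
t: 9.1
eef_pos: [0.5341, 0.0213, 0.026]
tool_rot: [0.001, 0.517, 0.856, 0.001]
contact_force: [2.4, 2.0, 5.8]
gripper_width: 0.386
```

```bash
python3 -c "
from h import *
snap('wrist','w6.png')
go([.5315,.0208,.025],117.6)"
```

```text
t 9.15 tcp [0.5342 0.0214 0.0261] az 117.78 q [ 0.28  0.55 -0.55  2.    0.43  0.71 -0.05] w 0.388 F [ 0.7 -0.1  7.1] M [ 0.32 -0.13  0.  ]
shift [ 0.0038 -0.0131  0.0054] turn [0.0008 0.     0.001 ]
```

View pics/w6.png

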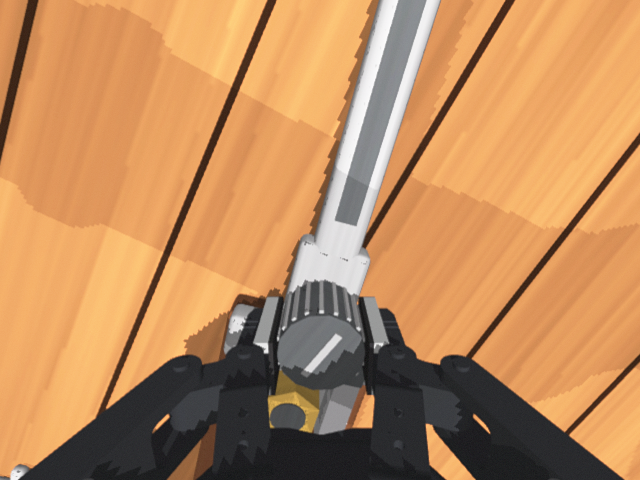

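Gripped: the opening is 33 mm and the wheel sits between the pads with its slot at about 45° in the image. Now I'm turning it clockwise.

Emit:
jog_arm(plan=[{"x": 0,"y": 0,"z": -0.008,"wx": 0,"wy": 0,"wz": 0.02},{"x": 0,"y": 0,"z": -0.008,"wx": 0,"wy": 0,"wz": 0.04},{"x": 0,"y": 0,"z": -0.008,"wx": 0,"wy": 0,"wz": 0.06},{"x": 0,"y": 0,"z": -0.008,"wx": 0,"wy": 0,"wz": 0.08},{"x": 0,"y": 0,"z": -0.008,"wx": 0,"wy": 0,"wz": 0.1},{"x": 0,"y": 0,"z": -0.008,"wx": 0,"wy": 0,"wz": 0.12},{"x": 0,"y": 0,"z": -0.008,"wx": 0,"wy": 0,"wz": 0.14},{"x": 0,"y": 0,"z": -0.008,"wx": 0,"wy": 0,"wz": 0.16},{"x": 0,"y": 0,"z": -0.008,"wx": 0,"wy": 0,"wz": 0.18},{"x": 0,"y": 0,"z": -0.008,"wx": 0,"wy": 0,"wz": 0.2},{"x": 0,"y": 0,"z": -0.008,"wx": 0,"wy": 0,"wz": 0.22},{"x": 0,"y": 0,"z": -0.008,"wx": 0,"wy": 0,"wz": 0.24}])

```text
t: 10.15
eef_pos: [0.5338, 0.0212, 0.0263]
tool_rot: [-0.0, 0.796, 0.605, 0.001]
contact_force: [4.7, 0.5, -13.7]
gripper_width: 0.387
```

```bash
python3 -c "
from h import *
snap('wrist','w7.png')
go([.5315,.0208,.025],60)"
```

```text
t 10.2 tcp [0.5337 0.0212 0.0263] az 74.21 q [ 0.13  0.51 -0.36  2.01  0.28  0.67 -0.69] w 0.386 F [  4.    0.6 -13. ] M [ 0.18 -0.84  0.02]
shift [-0.0049 -0.0101  0.0066] turn [ 0.0003 -0.0005  0.079 ]
```

View pics/w7.png

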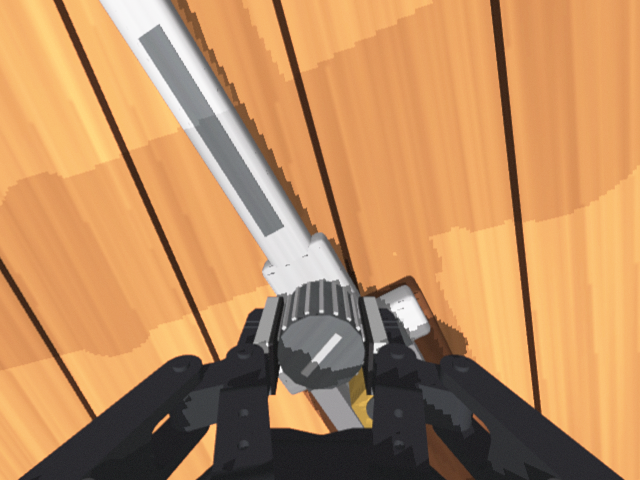

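The slot moved with the fingers, so the wheel turned about 43° with no slip and the wrench didn't move visibly. I'll continue slowly in small steps.

Emit:
jog_arm(plan=[{"x": 0,"y": 0,"z": 0.006,"wx": 0,"wy": 0,"wz": 0.01},{"x": 0,"y": 0,"z": 0.006,"wx": 0,"wy": 0,"wz": 0.02},{"x": 0,"y": 0,"z": 0.006,"wx": 0,"wy": 0,"wz": 0.03},{"x": 0,"y": 0,"z": 0.006,"wx": 0,"wy": 0,"wz": 0.04},{"x": 0,"y": 0,"z": 0.006,"wx": 0,"wy": 0,"wz": 0.05},{"x": 0,"y": 0,"z": 0.006,"wx": 0,"wy": 0,"wz": 0.06}])

```text
t: 10.7
eef_pos: [0.5359, 0.0216, 0.0261]
tool_rot: [0.001, 0.851, 0.525, 0.003]
contact_force: [3.7, 1.0, 3.8]
gripper_width: 0.382
```

```bash
cat >> h.py <<'E'
def slot(im):
    "angle of bright slot on wheel top in the wrist picture"
    g=cv2.cvtColor(im[322:380,290:355],cv2.COLOR_RGB2GRAY); m=(g>150).astype('uint8')
    n,l,st,c=cv2.connectedComponentsWithStats(m); i=1+np.argmax(st[1:,4])
    r=cv2.minAreaRect(np.argwhere(l==i)[:,::-1].astype(np.float32)); return np.round(c[i]+[290,322],1),[np.round(v,1) for v in r[1]],round(r[2],1)
def az_handle(n='wrist'):
    return [(round(np.degrees(np.arctan2(P[1]+.046,P[0]-.551)),1),np.round(P,3)) for r in finder.place_of(n,'handle_grip')[:1] for P in[onz(n,r['location'],.038)]]
E
python3 -c "
from h import *
for f in ('w6','w7'): print(slot(cv2.imread('pics/%s.png'%f)[:,:,::-1]))
print(slot(snap('wrist','w8.png')),az_handle())
snap('side','s8.png');print(az_handle('side'))
go([.5315,.0208,.025],60)"
```

```text
(array([323. , 353.1]), [np.float64(8.1), np.float64(48.8)], 41.6)
(array([326.6, 348.2]), [np.float64(8.7), np.float64(38.1)], 41.2)
(array([329.8, 345.3]), [np.float64(8.7), np.float64(29.0)], 41.2) []
[(np.float64(103.2), array([0.516, 0.102, 0.038]))]
t 10.9 tcp [0.5356 0.0216 0.0261] az 63.5 q [ 0.1   0.51 -0.32  2.01  0.25  0.65 -0.84] w 0.384 F [4.6 1.1 6.2] M [ 0.15 -0.74  0.1 ]
shift [-0.0127 -0.0167  0.0054] turn [ 0.0011 -0.0012  0.0195]
```

Emit:
jog_arm(plan=[{"x": -0.01,"y": -0.016,"z": 0,"wx": 0,"wy": 0,"wz": 0.01},{"x": -0.01,"y": -0.016,"z": 0,"wx": 0,"wy": 0,"wz": 0.02},{"x": -0.01,"y": -0.016,"z": 0,"wx": 0,"wy": 0,"wz": 0.03},{"x": -0.01,"y": -0.016,"z": 0,"wx": 0,"wy": 0,"wz": 0.04},{"x": -0.01,"y": -0.016,"z": 0,"wx": 0,"wy": 0,"wz": 0.05},{"x": -0.01,"y": -0.016,"z": 0,"wx": 0,"wy": 0,"wz": 0.06}])

```text
t: 11.4
eef_pos: [0.5326, 0.0207, 0.0262]
tool_rot: [0.001, 0.896, 0.444, 0.003]
contact_force: [4.9, -0.9, -0.2]
gripper_width: 0.384
```

```bash
python3 -c "
from h import *
print(slot(snap('wrist','w9.png')))
go([.5315,.0208,.025],60)
snap('side','s9.png');print(az_handle('side'))
"
```

```text
(array([323.2, 352.8]), [np.float64(10.0), np.float64(53.7)], 43.3)
t 11.45 tcp [0.5326 0.0207 0.0262] az 52.58 q [ 0.06  0.5  -0.27  2.02  0.21  0.64 -1.  ] w 0.388 F [ 4.  -1.7 -1.2] M [-0.18 -0.86  0.11]
shift [-0.003  -0.0048  0.0058] turn [ 0.0014 -0.0014 -0.0412]
[(np.float64(104.2), array([0.512, 0.109, 0.038]))]
```

Emit:
jog_arm(plan=[{"x": -0.003,"y": -0.005,"z": 0,"wx": 0,"wy": 0,"wz": 0.01},{"x": -0.003,"y": -0.005,"z": 0,"wx": 0,"wy": 0,"wz": 0.02},{"x": -0.003,"y": -0.005,"z": 0,"wx": 0,"wy": 0,"wz": 0.03},{"x": -0.003,"y": -0.005,"z": 0,"wx": 0,"wy": 0,"wz": 0.04},{"x": -0.003,"y": -0.005,"z": 0,"wx": 0,"wy": 0,"wz": 0.04}])

```text
t: 11.97
eef_pos: [0.5332, 0.0208, 0.0262]
tool_rot: [0.001, 0.922, 0.388, 0.005]
contact_force: [8.6, -0.7, -5.0]
gripper_width: 0.386
```

```bash
python3 -c "
from h import *
a=snap('wrist');print(slot(a))
go([.5315,.0208,.025],60)
b=snap('side');print(az_handle('side'))
z=lambda im,r,c0,h,w:cv2.resize(im[r:r+h,c0:c0+w],(400,300),interpolation=cv2.INTER_CUBIC)
cv2.imwrite('pics/c10.png',np.hstack([z(a,240,180,240,320),z(b,210,270,90,120)])[:,:,::-1])
"
```

```text
(array([325.8, 345.1]), [np.float64(20.2), np.float64(61.8)], 43.3)
t 12.02 tcp [0.5332 0.0207 0.0262] az 45.67 q [ 0.04  0.49 -0.24  2.02  0.19  0.63 -1.1 ] w 0.381 F [ 8.4 -0.9 -5.2] M [-0.23 -1.71  0.37]
shift [-0.0057 -0.0065  0.006 ] turn [ 0.0021 -0.0022 -0.0796]
[(np.float64(104.6), array([0.51 , 0.11 , 0.038]))]
```

View pics/c10.png

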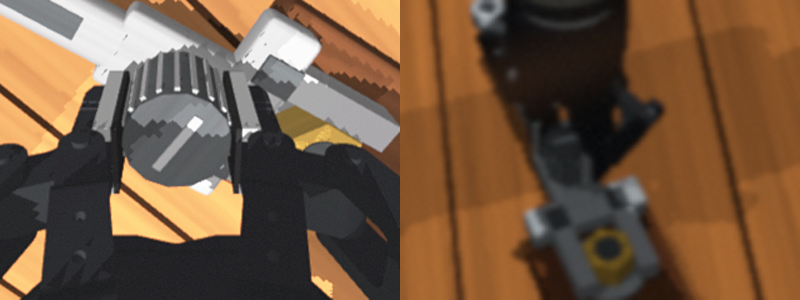

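Side crop: the jaws are now snug on the nut. The moment has climbed to 0.37 N m, so the wheel is at or near its stop after about 72° of turn. I'm releasing and lifting.

Emit:
jog_arm(plan=[{"x": 0,"y": 0,"z": 0,"wx": 0,"wy": 0,"wz": 0},{"x": 0,"y": 0,"z": 0,"wx": 0,"wy": 0,"wz": 0},{"x": 0,"y": 0,"z": 0,"wx": 0,"wy": 0,"wz": 0},{"x": 0,"y": 0,"z": 0,"wx": 0,"wy": 0,"wz": 0},{"x": 0,"y": 0,"z": 0,"wx": 0,"wy": 0,"wz": 0},{"x": 0,"y": 0,"z": -0.1,"wx": 0,"wy": 0,"wz": 0},{"x": 0,"y": 0,"z": -0.25,"wx": 0,"wy": 0,"wz": 0},{"x": 0,"y": 0,"z": -0.4,"wx": 0,"wy": 0,"wz": 0},{"x": 0,"y": 0,"z": -0.5,"wx": 0,"wy": 0,"wz": 0},{"x": 0,"y": 0,"z": -0.5,"wx": 0,"wy": 0,"wz": 0}], hand=1)

```text
t: 12.95
eef_pos: [0.535, 0.021, 0.1306]
tool_rot: [0.002, 0.922, 0.388, 0.008]
contact_force: [0.3, -0.3, 0.7]
gripper_width: 0.997
```

```bash
python3 -c "
from h import *
snap('wrist','w11.png')
for t,z in dict(wheel_grip=.072,nut_top=.048,handle_grip=.038).items():
    for r in finder.place_of('wrist',t)[:1]: print(t,np.round(r['location']),round(r['confidence'],2),np.round(onz('wrist',r['location'],z),4))
snap('side');print(az_handle('side'))
go([.509,.107,.12],105)
"
```

```text
wheel_grip [316. 251.] 0.59 [0.5287 0.0217 0.072 ]
nut_top [393. 283.] 0.67 [ 0.5457 -0.0444  0.048 ]
handle_grip [211. 176.] 0.72 [0.505  0.1075 0.038 ]
[(np.float64(107.6), array([0.502, 0.107, 0.038]))]
t 13.25 tcp [0.5312 0.0204 0.1249] az 45.68 q [ 0.07  0.35 -0.27  1.96  0.12  0.84 -1.04] w 0.995 F [-0.3 -1.1 -0.7] M [0.05 0.03 0.02]
shift [ 0.2321 -0.3818  0.0243] turn [ 0.002  -0.001  -0.3295]
```

View pics/w11.png

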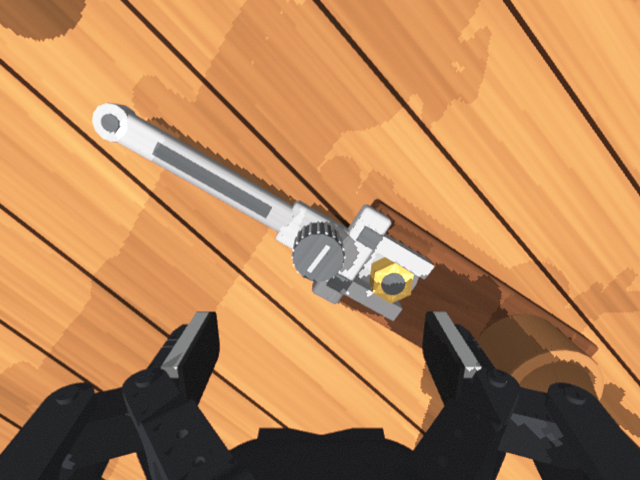

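Wrist view: the jaws are snug on the nut at (392,283), the wheel slot has rotated, and the handle is still at about 106°. Next I'm going to the handle.

Emit:
jog_arm(plan=[{"x": 0.1,"y": -0.15,"z": 0,"wx": 0,"wy": 0,"wz": -0.04},{"x": 0.22,"y": -0.36,"z": 0.02,"wx": 0,"wy": 0,"wz": -0.08},{"x": 0.22,"y": -0.4,"z": 0.02,"wx": 0,"wy": 0,"wz": -0.12},{"x": 0.22,"y": -0.4,"z": 0.02,"wx": 0,"wy": 0,"wz": -0.335},{"x": 0.22,"y": -0.4,"z": 0.02,"wx": 0,"wy": 0,"wz": -0.335},{"x": 0.22,"y": -0.4,"z": 0.02,"wx": 0,"wy": 0,"wz": -0.335},{"x": 0.22,"y": -0.4,"z": 0.02,"wx": 0,"wy": 0,"wz": -0.335},{"x": 0.22,"y": -0.4,"z": 0.02,"wx": 0,"wy": 0,"wz": -0.335},{"x": 0.22,"y": -0.4,"z": 0.02,"wx": 0,"wy": 0,"wz": -0.335},{"x": 0.22,"y": -0.4,"z": 0.02,"wx": 0,"wy": 0,"wz": -0.335},{"x": 0.22,"y": -0.4,"z": 0.02,"wx": 0,"wy": 0,"wz": -0.335}])

```text
t: 14.17
eef_pos: [0.5042, 0.1077, 0.12]
tool_rot: [0.002, 0.603, 0.798, 0.002]
contact_force: [0.0, 0.3, 0.5]
gripper_width: 0.997
```

```bash
python3 -c "
from h import *
go([.505,.108,-.01],106)"
```

```text
t 14.17 tcp [0.5042 0.1077 0.12  ] az 105.86 q [ 0.1   0.36 -0.52  1.99  0.24  0.85 -0.28] w 0.997 F [0.  0.3 0.5] M [0.04 0.01 0.  ]
shift [5.0e-04 1.1e-03 6.5e-01] turn [ 0.0016  0.     -0.0008]
```

Emit:
jog_arm(plan=[{"x": 0,"y": 0,"z": 0.12,"wx": 0,"wy": 0,"wz": 0},{"x": 0,"y": 0,"z": 0.26,"wx": 0,"wy": 0,"wz": 0},{"x": 0,"y": 0,"z": 0.4,"wx": 0,"wy": 0,"wz": 0},{"x": 0,"y": 0,"z": 0.5,"wx": 0,"wy": 0,"wz": 0},{"x": 0,"y": 0,"z": 0.57,"wx": 0,"wy": 0,"wz": 0},{"x": 0,"y": 0,"z": 0.62,"wx": 0,"wy": 0,"wz": 0},{"x": 0,"y": 0,"z": 0.64,"wx": 0,"wy": 0,"wz": 0},{"x": 0,"y": 0,"z": 0.64,"wx": 0,"wy": 0,"wz": 0}])

```text
t: 14.83
eef_pos: [0.5043, 0.1078, -0.0087]
tool_rot: [0.001, 0.603, 0.798, 0.002]
contact_force: [0.3, -0.7, 1.0]
gripper_width: 1.003
```

Emit:
jog_arm(plan=[{"x": 0,"y": 0,"z": 0,"wx": 0,"wy": 0,"wz": 0},{"x": 0,"y": 0,"z": 0,"wx": 0,"wy": 0,"wz": 0},{"x": 0,"y": 0,"z": 0,"wx": 0,"wy": 0,"wz": 0},{"x": 0,"y": 0,"z": 0,"wx": 0,"wy": 0,"wz": 0},{"x": 0,"y": 0,"z": 0,"wx": 0,"wy": 0,"wz": 0},{"x": 0,"y": 0,"z": 0,"wx": 0,"wy": 0,"wz": 0}], hand=-0.2)

```text
t: 15.33
eef_pos: [0.5045, 0.1078, -0.0084]
tool_rot: [0.001, 0.603, 0.798, 0.002]
contact_force: [0.3, 1.2, 0.2]
gripper_width: 0.402
```

```bash
python3 -c "
from h import *
snap('wrist','w12.png')
go([.505,.108,-.01],106)
s,p,R=pose(); C=np.array([.549,-.0455]); r=p[:2]-C
for d in range(4,49,4):
    a=-np.radians(d); q=C+np.array([[np.cos(a),-np.sin(a)],[np.sin(a),np.cos(a)]])@r
    v=R.inv().apply([*(q-p[:2]),0])/.2; print(d,np.round(v[:2],3),round(d/180,4))"
```

```text
t 15.38 tcp [ 0.5045  0.1078 -0.0085] az 105.83 q [ 0.01  0.56 -0.42  2.06  0.4   0.59 -0.42] w 0.399 F [-0.7 -0.1 -0.1] M [-0.01  0.05 -0.03]
shift [0.0002 0.0029 0.0077] turn [ 0.0013  0.     -0.001 ]
4 [-0.002  0.056] 0.0222
8 [-0.007  0.111] 0.0444
12 [-0.016  0.166] 0.0667
16 [-0.029  0.22 ] 0.0889
20 [-0.046  0.273] 0.1111
24 [-0.067  0.325] 0.1333
28 [-0.091  0.375] 0.1556
32 [-0.119  0.424] 0.1778
36 [-0.149  0.47 ] 0.2
40 [-0.183  0.514] 0.2222
44 [-0.22   0.556] 0.2444
48 [-0.26   0.595] 0.2667
```

View pics/w12.png

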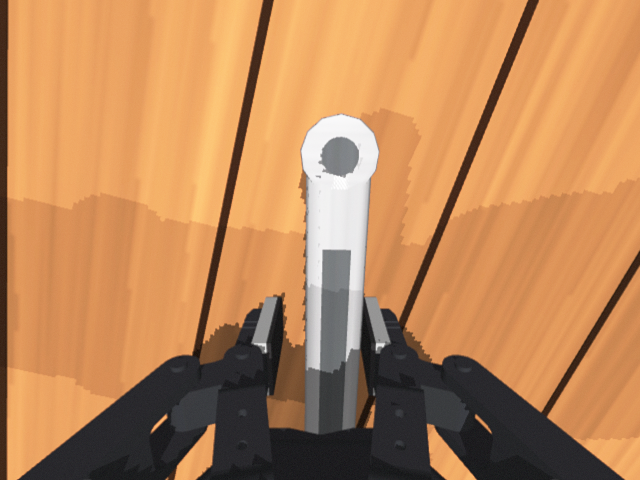

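The handle is caged between the pads at columns 305–365, with a small gap to the left pad. Swinging clockwise on the arc, 24° first.

Emit:
jog_arm(plan=[{"x": 0,"y": 0.028,"z": 0,"wx": 0,"wy": 0,"wz": 0.011},{"x": -0.002,"y": 0.056,"z": 0,"wx": 0,"wy": 0,"wz": 0.022},{"x": -0.004,"y": 0.084,"z": 0,"wx": 0,"wy": 0,"wz": 0.033},{"x": -0.007,"y": 0.111,"z": 0,"wx": 0,"wy": 0,"wz": 0.044},{"x": -0.011,"y": 0.139,"z": 0,"wx": 0,"wy": 0,"wz": 0.056},{"x": -0.016,"y": 0.166,"z": 0,"wx": 0,"wy": 0,"wz": 0.067},{"x": -0.022,"y": 0.193,"z": 0,"wx": 0,"wy": 0,"wz": 0.078},{"x": -0.029,"y": 0.22,"z": 0,"wx": 0,"wy": 0,"wz": 0.089},{"x": -0.037,"y": 0.247,"z": 0,"wx": 0,"wy": 0,"wz": 0.1},{"x": -0.046,"y": 0.273,"z": 0,"wx": 0,"wy": 0,"wz": 0.111},{"x": -0.056,"y": 0.299,"z": 0,"wx": 0,"wy": 0,"wz": 0.122},{"x": -0.067,"y": 0.325,"z": 0,"wx": 0,"wy": 0,"wz": 0.133}])

```text
t: 16.38
eef_pos: [0.5709, 0.1128, -0.0084]
tool_rot: [0.001, 0.756, 0.654, 0.002]
contact_force: [-2.6, -0.2, -0.7]
gripper_width: 0.401
```

```bash
python3 -c "
from h import *
snap('wrist','w13.png')
s,p,R=pose(); C=np.array([.549,-.0455]); r=p[:2]-C
print(np.hypot(*r),np.degrees(np.arctan2(r[1],r[0])))
snap('side');print(az_handle('side'))
go([*(C+.16*np.array([np.cos(np.radians(58)),np.sin(np.radians(58))])),-.0085],58)"
```

```text
0.159899877905717 81.59361853777418
[(np.float64(84.2), array([0.567, 0.113, 0.038]))]
t 16.53 tcp [ 0.5719  0.1128 -0.008 ] az 81.85 q [-0.06  0.62 -0.31  1.91  0.3   0.65 -0.7 ] w 0.401 F [-0.4  0.2  0.2] M [ 0.02  0.02 -0.01]
shift [-0.0681  0.3224  0.0039] turn [ 0.0015 -0.0011  0.1325]
```

Emit:
jog_arm(plan=[{"x": 0,"y": 0.028,"z": 0,"wx": 0,"wy": 0,"wz": 0.011},{"x": -0.002,"y": 0.056,"z": 0,"wx": 0,"wy": 0,"wz": 0.022},{"x": -0.004,"y": 0.084,"z": 0,"wx": 0,"wy": 0,"wz": 0.033},{"x": -0.007,"y": 0.111,"z": 0,"wx": 0,"wy": 0,"wz": 0.044},{"x": -0.016,"y": 0.166,"z": 0,"wx": 0,"wy": 0,"wz": 0.067},{"x": -0.022,"y": 0.193,"z": 0,"wx": 0,"wy": 0,"wz": 0.078},{"x": -0.029,"y": 0.22,"z": 0,"wx": 0,"wy": 0,"wz": 0.089},{"x": -0.037,"y": 0.247,"z": 0,"wx": 0,"wy": 0,"wz": 0.1},{"x": -0.046,"y": 0.273,"z": 0,"wx": 0,"wy": 0,"wz": 0.111},{"x": -0.056,"y": 0.299,"z": 0,"wx": 0,"wy": 0,"wz": 0.122},{"x": -0.067,"y": 0.325,"z": 0,"wx": 0,"wy": 0,"wz": 0.133},{"x": -0.073,"y": 0.338,"z": 0,"wx": 0,"wy": 0,"wz": 0.139}])

```text
t: 17.53
eef_pos: [0.6375, 0.0884, -0.0078]
tool_rot: [0.001, 0.88, 0.474, 0.003]
contact_force: [-2.7, 0.2, -2.0]
gripper_width: 0.402
```

Emit:
jog_arm(plan=[{"x": 0,"y": 0,"z": 0,"wx": 0,"wy": 0,"wz": 0},{"x": 0,"y": 0,"z": 0,"wx": 0,"wy": 0,"wz": 0},{"x": 0,"y": 0,"z": 0,"wx": 0,"wy": 0,"wz": 0},{"x": 0,"y": 0,"z": 0,"wx": 0,"wy": 0,"wz": 0},{"x": 0,"y": 0,"z": -0.1,"wx": 0,"wy": 0,"wz": 0},{"x": 0,"y": 0,"z": -0.3,"wx": 0,"wy": 0,"wz": 0},{"x": 0,"y": 0,"z": -0.5,"wx": 0,"wy": 0,"wz": 0},{"x": 0,"y": 0,"z": -0.7,"wx": 0,"wy": 0,"wz": 0},{"x": 0,"y": 0,"z": -0.8,"wx": 0,"wy": 0,"wz": 0},{"x": 0,"y": 0,"z": -0.8,"wx": 0,"wy": 0,"wz": 0}], hand=0.3)

```text
t: 18.37
eef_pos: [0.6403, 0.0891, 0.1589]
tool_rot: [0.002, 0.88, 0.474, 0.008]
contact_force: [-0.1, 0.4, 0.4]
gripper_width: 0.654
```

Run:
```python
from h import *
go([.63,.09,.15],58)
im=snap('wrist')
P={}
for t,z in dict(wheel_grip=.072,nut_top=.048,handle_grip=.038).items():
    for r in finder.place_of('wrist',t)[:1]: P[t]=onz('wrist',r['location'],z); print(t,np.round(r['location']),round(r['confidence'],2),np.round(P[t],4))
b=snap('side');print(az_handle('side'))
for t in('tumbler','jigger','spanner'): print(t,[np.round(r['location']) for r in finder.place_of('side',t)[:1]])
cv2.imwrite('pics/c14.png',np.hstack([cv2.resize(im[150:450,160:480],(400,375),interpolation=2),cv2.resize(b[240:330,280:376],(400,375),interpolation=2)])[:,:,::-1])
```

```text
t 18.37 tcp [0.6403 0.0891 0.1589] az 56.65 q [-0.06  0.47 -0.24  1.67  0.13  0.99 -0.92] w 0.654 F [-0.1  0.4  0.4] M [-0.    0.01  0.02]
shift [-0.0252 -0.0462  0.0437] turn [ 0.0039 -0.0039 -0.0075]
wheel_grip [316. 340.] 0.69 [0.5838 0.0158 0.072 ]
handle_grip [312. 226.] 0.84 [0.6277 0.0909 0.038 ]
[(np.float64(58.4), array([0.631, 0.084, 0.038]))]
tumbler [array([297., 178.])]
jigger [array([361., 169.])]
spanner [array([281., 423.])]
```

View pics/c14.png

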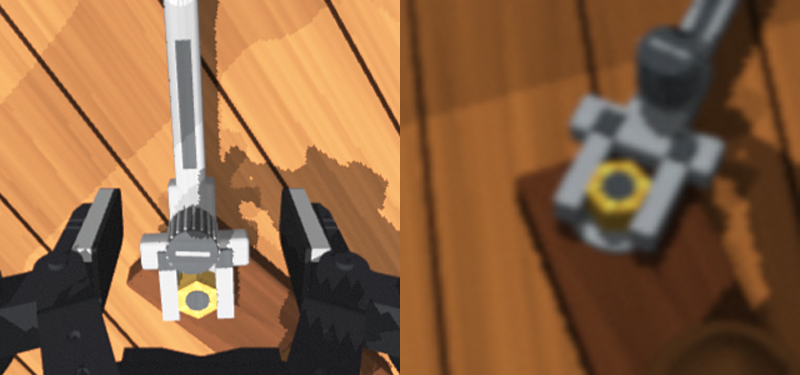

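Run:
```python
from h import *
def d(a,b): 
    v=onz('wrist',b,.084)-onz('wrist',a,.084); return np.degrees(np.arctan2(v[1],v[0]))
# directions with the present camera pose (tool az 56.65); w2 was at tool az 117.78
s2=d((303,335),(332,300))+117.78-56.65; s=d((301.6,352.4),(332,352.4)); 
print('slot az before',s2%180,'now',s%180,'slot turn cw',(s2-s)%180,'minus handle swing 46.5 ->',((s2-s)-46.5)%180)
```

```text
slot az before 81.59170839138108 now 146.56524128237186 slot turn cw 115.02646710900922 minus handle swing 46.5 -> 68.52646710900922
```

```bash
python3 -c "
from h import *
print(bot.hand_in())"
```

```text
the job is handed in; nothing more can be done
None
```

The jaws are rolled in on the nut, the wrench has been swung about 46° clockwise, and the job is handed in at about 19 s. The robot is clear above the wrench, which is still on the nut.

**Wheel:** I turned it about 70° clockwise. The tool turned 72° in the grip, and the slot's rotation in the pictures came to about 68°. That puts the joint at roughly 1.4 rad or more, against the 1.27 needed. The moment rose to 0.37 N m near the end, and the jaws look snug in both views.

**Nut:** The handle moved from about 106° to about 59.5° azimuth. Allowing for up to 8° of jaw play, the nut should stand 38–47° round, inside the 30–60° window. I did not measure the nut's own angle; the finder missed it in the last picture.

**Bystanders:** The glass, jigger and spanner are within 3 pixels of where they started in the side view.

**What disagreed:** The first grasp missed, because the fingertips end about 29 mm short of the reported TCP. A light touch on the wheel top confirmed this, and I corrected for it in later moves. The final measured force was about zero.

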